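Turn the locked bar end for end in its holding fixture

TASK

The steel bar in the small holding fixture has to be worked from its other end. Pull the fixture's black locking knob straight out until it snaps into its outer position, take the bar out, turn it end for end (same face up) and lay it fully down in the two saddles again with its narrow end away from the knob; only then push the knob fully home so that its plunger locks the bar. Do not knock the bar against the two tall steel blocks beside the fixture, and leave all the other things standing where they are.

Things in the scene. Friction and masses are not known exactly. Their poses are not given: they have to be found in the camera images.
- fixture: Holding fixture, fixed to the bench: grey base plate 70 x 250 x 10 mm. Origin: centre of its underside, on the bench. Its y axis runs along the bar towards the knob, z up. End stop at y = -83 to -95 mm, 38 mm high. Plunger housing at y = +83 to +123 mm, 44 mm wide, 66 mm high.
- nest (a point): Where the bar's centre belongs: fixture x = 0, y = 0, 32 mm above the bench; axes as the fixture. Two dark saddles, 20 mm long in y, centred at y = -45 and +45 mm: seat 22 mm above the bench, cheeks 26 mm apart in x, flared on top, 39 mm high. Between them 70 mm are open down to the base plate. A seated bar has 8 mm play to end stop and to housing.
- lock_knob (a joint): How far the black pull-knob stands out, m: 0 = fully home (plunger over the bar's end, bar trapped), 0.024 = fully out (plunger clear of the bar). Out = fixture's +y. Two-position snap action: about 7 N start it from either end, less and less up to half travel; beyond that it snaps on to the other end by itself.
- knob_grip (a point): Centre of the black knob (moves with it): a cylinder of 26 mm diameter, 24 mm long along the fixture's y, axis horizontal, 49.5 mm above the bench; at fixture x = 0, y = +149 mm when home, with 10 mm clear between it and the housing's bush. Nothing below it: it can be pinched across the fixture's x from above.
- plunger_tip (a point): Inner end of the knob's 12 mm thick round plunger (moves with it), on its axis: at fixture y = +60 mm when home, +84 mm when out; its underside is 43.5 mm above the bench, 1.5 mm over a seated bar.
- bar_center (a point): Centre of the loose steel bar, half-way up: 150 mm long (its y), 22 wide (x), 20 high (z), about 0.4 kg, its centre 32 mm above the bench when seated. Full width from its y = -75 to +35 mm, then a narrow tang 10 mm wide from +35 to +75 mm. Two dark dots on top near the wide end. At the start the tang points to the knob (its y along the fixture's y).
- bar_tang (a point): Tip of the narrow tang of the bar, 75 mm from the bar's centre along its +y, half-way up; 32 mm above the bench when seated.
- angle_block: Dark steel upright block 46 x 46 x 116 mm beside the fixture (about 150 mm to its +x); origin centre of underside. Must not be struck or moved.
- tall_block: Bright ground magnet block 52 x 57 x 127 mm on the other side of the fixture (about 150 mm to its -x); origin centre of underside. Must not be struck or moved.
- tray_bottle: Small white nozzle bottle, 31 mm diameter, 98 mm high, beside the knob end of the fixture (to its -x), origin under its centre. Leave alone.
- paste_pot: Low pot with screw lid, 36 mm diameter, 22 mm high, beside the knob end of the fixture (to its +x), origin under its centre. Leave alone.
- bar: The same bar, with its origin at the centre of its underside, axes as given for its centre.
Mind the look-alikes: they are no part of the job. Leave any blue or turquoise look-alike of the bar alone.

How it is judged:
By the outcome, as a careful person would: the job done as asked, in the order asked, and still so for the second after the job is handed in, with the robot touching nothing.
It also fails if it takes over 67 s, if anything falls off the work surface, if the arm or the gripper's body presses on something with over 40 N, if the wrist force passes 120 N, or if a joint passes its speed limit or range.

ROBOT

A 7-joint arm with a two-finger parallel gripper is mounted at the origin on a cart in front of the work surface, level with it; the furniture and walls round the work are solid. World frame = base frame: x ahead of the robot, y to its left, z up, the work surface at z = 0. Lengths are in m, angles in degrees, forces in N, time in s.
With the tool pointing down it reaches from about 0.425 to 0.875 m from the base axis. Payload 4.7 kg.
Tool frame: the origin (TCP) lies between the finger pads; the fingertips stand 11 mm ahead of it and the grasp point (between the pads) lies 8 mm behind it (env.tcp_to_tips is the distance from the TCP to the fingertips, in m); z points along the fingers, y is the line along which they close (so a half turn about z gives the same grasp; the last joint's range is limited). The gripper opens to 87 mm and grips with 3 to 60 N. Pads are 19 mm wide; open, the fingers measure 117 mm over their backs; the gripper's body (75 mm by 190 mm) begins 51 mm behind the grasp point.
Start: joints at [-63.02, 18.392, -4.016, 83.108, 1.295, 78.541, -3.26], TCP at [0.287, 0.583, 0.234] pointing down, gripper open.
Joint ranges: [-163.93, 163.93], [-17.29, 119.83], [-79.2, 71.16], [3.27, 140.29], [-89.18, 269.18], [5.43, 117.66], [-154.24, 154.24]. Speed limits (degrees/s): [147.25, 147.25, 180, 180, 180, 180, 180].

INTERFACE

Orientations are given as [roll, pitch, yaw] about the fixed x, y, z axes, in that order (R = Rz(yaw) Ry(pitch) Rx(roll)).
In Python, from cell import env, viewer gives the robot as it stands.
- The arm moves only by the tool step_arm, never from a script. Its arguments are lists of equal length, an entry for each row: "delta_pos": the shift along the tool's x, y, z in units of 0.2 m (1.0 is 0.2 m), a list of three; "rot": the turn, a rotation vector about the tool's x, y, z in units of 1.5 rad (1.0 is 1.5 rad), a list of three; "gripper": the gripper command: -1 is shut, 1 is fully open, values between are in proportion. A call has 1 to 20 rows; each row is the pose to reach, as a shift and turn from the pose commanded when the call began, along the tool's axes at that moment; what a row does not reach only later rows make up. A row lasts 1/8 s, in which the tool goes at most 62.5 mm and 10.7 degrees, less where a joint would pass 70% of its speed; a pose out of reach is approached as far as the arm can. A call with a number of a shift or a turn outside -1 to 1 is refused whole. A call with a gripper value outside its range is refused whole. The fingers move at their own pace and stop on an object; "squeeze" is the grip in N (left out, the last holds). Time passes only in rows, so rows that repeat a pose let the fingers close. It gives the time, the measured TCP pose, the force, the opening and the grip force at its end, in the units of the state.
- env.get_obs(): the state, without advancing time (a new reading comes with each control period).
- viewer.read_camera(name): name is "side" or "top" or "wrist"; returns a dict with "img" (384x512x3 uint8, red, green, blue), "fx", "fy", "cx", "cy" (pixels), "dist" ([k1, k2, p1, p2, k3] as OpenCV has them; the pictures are not rectified), "pose" (4x4, takes a point from camera to world coordinates). Camera axes: x right, y down, z forward; pixel columns grow to the right and rows downward; lengths in m; the calibration is good to about 2 mm. A picture is of the moment at which its call begins. There is no depth.
- env.sign_off(): hands the job in; it is judged then, once.
The state is a dict: "time_s": time; "qpos": joint angles; "joint_velocities": joint speeds; "effort": joint torques, N m; "tool_pos": TCP position; "tool_rot": TCP orientation; "force": force on the tool from outside, world axes, zero at the start; "wrist_torque": the same for the moment, N m; "grip_width": finger opening in m; "grasp_force": force on a finger pad.
Only numpy, scipy, OpenCV 4.12 (cv2) and the standard library are available. Lean on these libraries where they do the work, as an engineer would, in place of code of your own. Each camera call takes 0.05 s, during which the arm holds its last target. There are 200 camera calls.

## Working session

There is one attempt and no reset: what is moved stays moved. The work goes in short steps, Python scripts to look and compute and a tool call to move; the robot and the scene stay as the last step left them, time stands still between calls to the robot, and variables do not carry over. Pictures are saved under pics/ and viewed, at most 13 in all, crops included, and the job is handed in when it is done.

Besides the shell and the picture viewer there is one more tool, called after "Call:" in YAML: its name, and indented under it one key for each argument. step_arm: Moves the arm, as the interface text tells. Shifts and turns lie within -1 to 1; 1 stands for 0.2 m of shift or 1.5 rad of turn. Its arguments: {"type":"object","properties":{"delta_pos":{"type":"array"},"rot":{"type":"array"},"gripper":{"type":"array"},"squeeze":{"type":"number"}},"required":["delta_pos","rot","gripper"]}

```bash
mkdir -p pics; ls; python3 - <<'E'
from cell import env, viewer
import cv2,json
o=env.get_obs();print(o)
for n in("top","side"):
    c=viewer.read_camera(n);cv2.imwrite(f"pics/{n}0.png",cv2.cvtColor(c["img"],cv2.COLOR_RGB2BGR))
    print(n,c["fx"],c["fy"],c["cx"],c["cy"],c["dist"],c["pose"])
E
```

```text
pics
{'time_s': 0.0, 'qpos': array([-63.01892216,  18.43942575,  -4.0179365 ,  83.17572828,
         1.29334743,  78.54062745,  -3.26074333]), 'joint_velocities': array([-0.04410436, -0.01977151,  0.10644384, -0.02840268,  0.03048497,
        0.01480395,  0.01828024]), 'effort': array([-3.95279176e-05, -4.91298866e+01, -4.04076995e-01, -3.12520480e+01,
       -6.39447151e-02,  4.37510514e-02,  1.70465250e-04]), 'tool_pos': array([0.28648019, 0.5828608 , 0.23245043]), 'tool_rot': array([-1.79889382e+02,  3.41670143e-03,  1.53829902e+02]), 'force': array([ 0.76978395, -0.21655284, -0.11962262]), 'wrist_torque': array([ 0.05662809, -0.00825489,  0.01263403]), 'grasp_force': 0.0, 'grip_width': 0.08691066761641524}
top 376.4664315034091 376.4664315034091 261.9844379777223 184.88365616360034 [-0.07871832  0.          0.          0.          0.        ] [[-0.02285199 -0.98532301  0.16916367  0.37268034]
 [-0.99966487  0.02046224 -0.01585695 -0.04484766]
 [ 0.01216275 -0.16946935 -0.9854604   1.11908876]
 [ 0.          0.          0.          1.        ]]
side 472.5058083583965 472.5058083583965 255.42314944457294 195.02399458624905 [-0.14706108  0.          0.          0.          0.        ] [[-0.99435078 -0.04732625  0.09500923  0.45747473]
 [-0.10386399  0.61835063 -0.77900884  0.79329222]
 [-0.02188145 -0.78447608 -0.61977293  0.75218541]
 [ 0.          0.          0.          1.        ]]
```

View pics/top0.png

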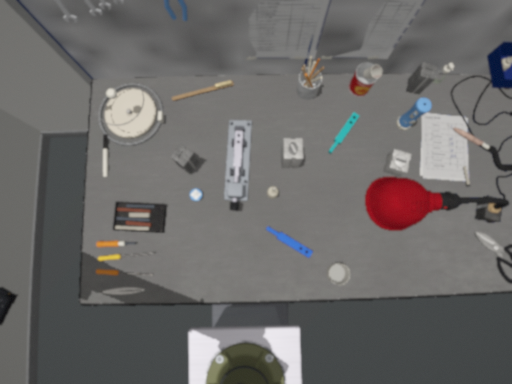

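View pics/side0.png

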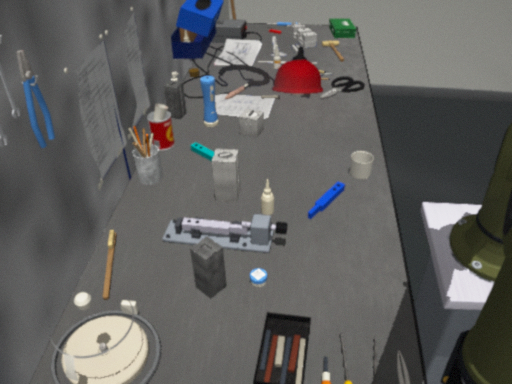

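```bash
cat > h.py <<'E'
import numpy as np, cv2
from scipy.spatial.transform import Rotation as R
def ray(c,uv):
    K=np.array([[c["fx"],0,c["cx"]],[0,c["fy"],c["cy"]],[0,0,1]])
    p=cv2.undistortPoints(np.array([[uv]],float),K,np.array(c["dist"]))[0,0]
    T=np.array(c["pose"]); return T[:3,3],T[:3,:3]@np.array([p[0],p[1],1])
def on_z(c,uv,z):
    o,d=ray(c,uv); return o+d*(z-o[2])/d[2]
def proj(c,P):
    K=np.array([[c["fx"],0,c["cx"]],[0,c["fy"],c["cy"]],[0,0,1]])
    T=np.linalg.inv(np.array(c["pose"]))
    return cv2.projectPoints(np.atleast_2d(np.array(P,float)),cv2.Rodrigues(T[:3,:3])[0],T[:3,3],K,np.array(c["dist"]))[0][:,0]
def fix(x,y,yaw,P):  # fixture -> world
    c,s=np.cos(np.radians(yaw)),np.sin(np.radians(yaw)); P=np.atleast_2d(P)
    return np.c_[x+c*P[:,0]-s*P[:,1],y+s*P[:,0]+c*P[:,1],P[:,2]]
def tool(d_world,o):  # world shift -> tool units
    return R.from_euler("xyz",o["tool_rot"],degrees=True).inv().apply(d_world)/0.2
def save(c,name,box=None,s=1):
    im=cv2.cvtColor(c["img"],cv2.COLOR_RGB2BGR)
    if box: im=im[box[1]:box[3],box[0]:box[2]]
    im=cv2.resize(im,None,fx=s,fy=s,interpolation=cv2.INTER_CUBIC); cv2.imwrite("pics/"+name+".png",im); return im
E
python3 - <<'E'
from h import *
from cell import viewer
t=viewer.read_camera("top");s=viewer.read_camera("side")
a=save(t,"a",(215,112,265,217),5.7)
b=save(s,"b",(155,200,295,260),3.6)
im=np.zeros((600,800,3),np.uint8);im[:a.shape[0],:a.shape[1]]=a;im[:b.shape[0],290:290+b.shape[1]]=b[:,:510]
cv2.imwrite("pics/ab.png",im)
print(a.shape,b.shape)
E
```

```text
(598, 285, 3) (216, 504, 3)
```

View pics/ab.png

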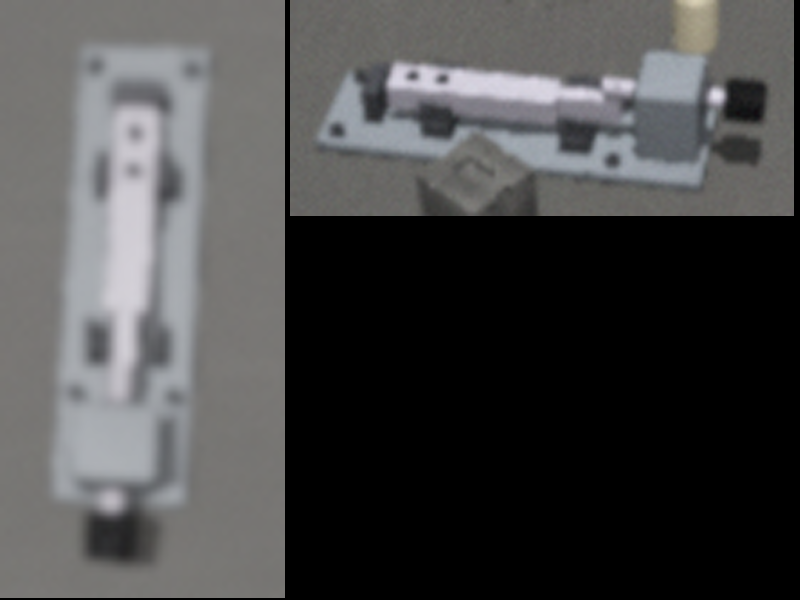

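```bash
cat > fit.py <<'E'
from h import *
from cell import env,viewer
from scipy.optimize import least_squares
t=viewer.read_camera("top");s=viewer.read_camera("side")
T=[((35,-125,10),(82,47)),((-35,-125,10),(210,47)),((-35,125,10),(185,505)),((35,125,10),(52,498)),((22,83,66),(80,404)),((-22,83,66),(159,408)),((22,123,66),(74,480)),((-22,123,66),(152,485)),((0,149,60),(113,534))]
S=[((35,-125,10),(28,146)),((35,125,10),(410,186)),((22,83,66),(354,92)),((22,123,66),(408,97)),((13,149,49.5),(455,101))]
S=[(p,(155+(u+.5)/3.6-.5,200+(v+.5)/3.6-.5)) for p,(u,v) in S]
T=[(p,(215+(u+.5)/5.7-.5,112+(v+.5)/5.7-.5)) for p,(u,v) in T]
def f(q):
    r=[]
    for c,L in((t,T),(s,S)):
        P=np.array([p for p,_ in L])/1000.;U=np.array([u for _,u in L])
        r.append(proj(c,fix(*q,P))-U)
    return np.concatenate(r).ravel()
r=least_squares(f,[.55,.03,90],loss="soft_l1");print(r.x);print(f(r.x).reshape(-1,2).round(1))
E
python3 fit.py
```

```text
[6.44225249e-01 8.81496969e-03 8.64778703e+01]
[[-0.5 -0.7]
 [-0.3  0.2]
 [ 0.4  0.2]
 [ 0.2  0.5]
 [-1.1 -0.1]
 [ 0.5 -0.2]
 [-0.8  0.5]
 [ 1.1  0.3]
 [-0.2  0.7]
 [-1.3 -2.1]
 [ 0.2 -1.9]
 [-2.6 -0.3]
 [ 0.6  0.1]
 [-0.   3. ]]
```

```bash
python3 - <<'E'
from h import *
from cell import env,viewer
o=env.get_obs();print(tool(np.array([.56,.014,.26])-o["tool_pos"],o),R.from_euler("xyz",o["tool_rot"],degrees=True).as_matrix().round(3))
t=viewer.read_camera("top")
for n,uv,z in(("bottle",(272,191),.09),("pot",(196,195),.022),("ang",(186,158),.116),("tall",(292,145),.127)): print(n,on_z(t,uv,z))
w=viewer.read_camera("wrist");Tt=np.eye(4);Tt[:3,:3]=R.from_euler("xyz",o["tool_rot"],degrees=True).as_matrix();Tt[:3,3]=o["tool_pos"]
print((np.linalg.inv(Tt)@w["pose"]).round(3))
E
```

```text
[-2.48191446 -1.95145105 -0.13280355] [[-0.897  0.441 -0.   ]
 [ 0.441  0.897 -0.001]
 [-0.    -0.001 -1.   ]]
bottle [ 0.53158822 -0.08872601  0.09      ]
pot [0.53482328 0.13245521 0.022     ]
ang [0.62393299 0.14551604 0.116     ]
tall [ 0.65174675 -0.14527854  0.127     ]
[[-0.    -0.959 -0.285  0.079]
 [ 1.    -0.001  0.002 -0.   ]
 [-0.002 -0.285  0.959 -0.151]
 [ 0.     0.     0.     1.   ]]
```

Call:
step_arm:
  delta_pos:
    - [-0.83,-0.65,-0.13]
    - [-0.83,-0.65,-0.13]
    - [-0.83,-0.65,-0.13]
    - [-0.83,-0.65,-0.13]
  rot:
    - [0,0,0]
    - [0,0,0]
    - [0,0,0]
    - [0,0,0]
  gripper: [1,1,1,1]

```text
time_s: 0.9
tool_pos: [0.3812, 0.3895, 0.2607]
tool_rot: [179.9, 0.1, 153.5]
force: [-0.8, 0.4, -0.6]
grip_width: 0.0871
grasp_force: 0.0
```

Call:
step_arm:
  delta_pos:
    - [-0.83,-0.65,0]
    - [-0.83,-0.65,0]
    - [-0.83,-0.65,0]
    - [-0.83,-0.65,0]
  rot:
    - [0,0,0]
    - [0,0,0]
    - [0,0,0]
    - [0,0,0]
  gripper: [1,1,1,1]

```text
time_s: 1.4
tool_pos: [0.4718, 0.1989, 0.2601]
tool_rot: [180.0, 0.1, 153.5]
force: [-0.2, 0.7, -0.8]
grip_width: 0.0875
grasp_force: 0.0
```

Call:
step_arm:
  delta_pos:
    - [-0.83,-0.65,0]
    - [-0.83,-0.65,0]
    - [-0.83,-0.65,0]
    - [-0.83,-0.65,0]
    - [-0.83,-0.65,0]
    - [-0.83,-0.65,0]
  rot:
    - [0,0,-0.264]
    - [0,0,-0.264]
    - [0,0,-0.264]
    - [0,0,-0.264]
    - [0,0,-0.264]
    - [0,0,-0.264]
  gripper: [0,0,0,0,0,0]

```text
time_s: 2.15
tool_pos: [0.5615, 0.0146, 0.2595]
tool_rot: [180.0, -0.0, 176.6]
force: [1.0, 1.1, 0.0]
grip_width: 0.0446
grasp_force: 0.0
```

```bash
python3 - <<'E'
from h import *
from cell import env,viewer
o=env.get_obs();print({k:np.round(o[k],4) for k in("time_s","tool_pos","tool_rot","force","qpos","grip_width")})
w=viewer.read_camera("wrist");save(w,"w1",None,1.5);np.save("w1.npy",w,allow_pickle=True)
P=np.array([(35,-125,10),(-35,-125,10),(-35,125,10),(35,125,10),(22,83,66),(-22,83,66),(22,123,66),(-22,123,66),(0,137,49.5),(0,161,49.5),(11,-75,42),(-11,-75,42),(5,75,42),(-5,75,42)])/1000
print(np.c_[P*1000,proj(w,fix(.6442,.0088,86.48,P))*1.5].round(1))
E
```

```text
{'time_s': np.float64(2.15), 'tool_pos': array([0.5615, 0.0146, 0.2595]), 'tool_rot': array([ 1.799513e+02, -2.000000e-02,  1.765534e+02]), 'force': array([0.9648, 1.058 , 0.0309]), 'qpos': array([-25.7509,   6.9231,  23.6838,  94.5932,  -2.8777,  79.0904,
        84.8783]), 'grip_width': np.float64(0.0446)}
[[  35.  -125.    10.   402.   441.7]
 [ -35.  -125.    10.   336.2  441.8]
 [ -35.   125.    10.   330.3  203.1]
 [  35.   125.    10.   407.9  203.2]
 [  22.    83.    66.   396.2  262.6]
 [ -22.    83.    66.   341.7  262.5]
 [  22.   123.    66.   397.1  212.5]
 [ -22.   123.    66.   340.8  212.5]
 [   0.   137.    49.5  369.   192.7]
 [   0.   161.    49.5  369.   161.6]
 [  11.   -75.    42.   380.5  417.4]
 [ -11.   -75.    42.   357.6  417.4]
 [   5.    75.    42.   374.8  265.4]
 [  -5.    75.    42.   363.3  265.4]]
```

View pics/w1.png

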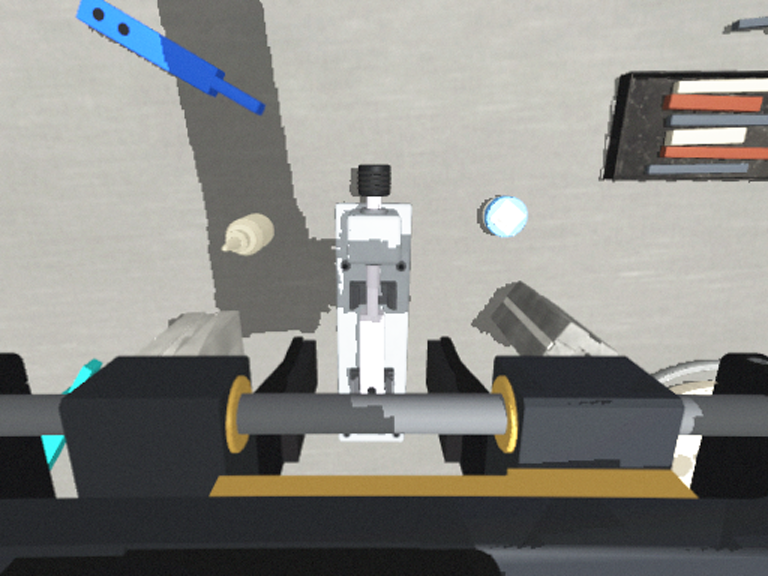

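```bash
cat >> fit.py <<'E'
w=np.load("w1.npy",allow_pickle=True).item()
W=[((35,-125,10),(403,440)),((-35,-125,10),(338,441)),((-35,125,10),(335,204)),((35,125,10),(411,203)),((0,137,49.5),(374.5,196)),((0,161,49.5),(374.5,165))]
P=np.array([p for p,_ in W])/1000.;U=(np.array([u for _,u in W])+.5)/1.5-.5
g=lambda q:np.r_[0.3*f(q),(proj(w,fix(*q,P))-U).ravel()]
r=least_squares(g,r.x,loss="soft_l1");print(r.x);print(g(r.x)[28:].reshape(-1,2).round(1))
r=least_squares(lambda q:g(q)[28:],r.x);print(r.x);print(r.fun.reshape(-1,2).round(1))
print("knob",fix(*r.x,[0,.149,.05]))
E
python3 fit.py
```

```text
[6.44225249e-01 8.81496969e-03 8.64778703e+01]
[[-0.5 -0.7]
 [-0.3  0.2]
 [ 0.4  0.2]
 [ 0.2  0.5]
 [-1.1 -0.1]
 [ 0.5 -0.2]
 [-0.8  0.5]
 [ 1.1  0.3]
 [-0.2  0.7]
 [-1.3 -2.1]
 [ 0.2 -1.9]
 [-2.6 -0.3]
 [ 0.6  0.1]
 [-0.   3. ]]
[6.45004420e-01 1.11630792e-02 8.59616779e+01]
[[ 0.3  1.9]
 [-0.2  0.9]
 [-0.4 -0.1]
 [ 0.7  1. ]
 [-0.5 -1.5]
 [-0.3 -1.5]]
[6.45161858e-01 1.12681555e-02 8.59666156e+01]
[[ 0.4  1.9]
 [-0.2  1. ]
 [-0.3 -0. ]
 [ 0.7  1.2]
 [-0.4 -1.4]
 [-0.2 -1.4]]
knob [[0.4965309  0.02174847 0.05      ]]
```

Call:
step_arm:
  delta_pos:
    - [0.3265,0.016,0.4]
    - [0.3265,0.016,0.7]
    - [0.3265,0.016,0.7]
    - [0.3265,0.016,0.7]
    - [0.3265,0.016,0.7]
  rot:
    - [0,0,0.0064]
    - [0,0,0.0064]
    - [0,0,0.0064]
    - [0,0,0.0064]
    - [0,0,0.0064]
  gripper: [0,0,0,0,0]

```text
time_s: 2.92
tool_pos: [0.4983, 0.0215, 0.1213]
tool_rot: [180.0, 0.2, 176.0]
force: [-0.3, 0.6, 0.3]
grip_width: 0.0435
grasp_force: 0.0
```

```bash
python3 - <<'E'
from h import *
from cell import env,viewer
o=env.get_obs();print({k:np.round(o[k],4) for k in("time_s","tool_pos","tool_rot","force")})
w=viewer.read_camera("wrist");save(w,"w2",None,1.5);np.save("w2.npy",w,allow_pickle=True)
P=np.array([(13,137,49.5),(-13,137,49.5),(13,161,49.5),(-13,161,49.5),(35,125,10),(-35,125,10)])/1000
print(np.c_[P*1000,proj(w,fix(.6451,.0112,85.96,P))*1.5].round(1))
E
```

```text
{'time_s': np.float64(2.925), 'tool_pos': array([0.4983, 0.0215, 0.1213]), 'tool_rot': array([1.799607e+02, 1.733000e-01, 1.760248e+02]), 'force': array([-0.3238,  0.5577,  0.338 ])}
[[ 13.  137.   49.5 393.8 330.1]
 [-13.  137.   49.5 346.3 330.1]
 [ 13.  161.   49.5 394.5 288. ]
 [-13.  161.   49.5 345.6 288. ]
 [ 35.  125.   10.  424.6 324.4]
 [-35.  125.   10.  315.5 324.4]]
```

View pics/w2.png

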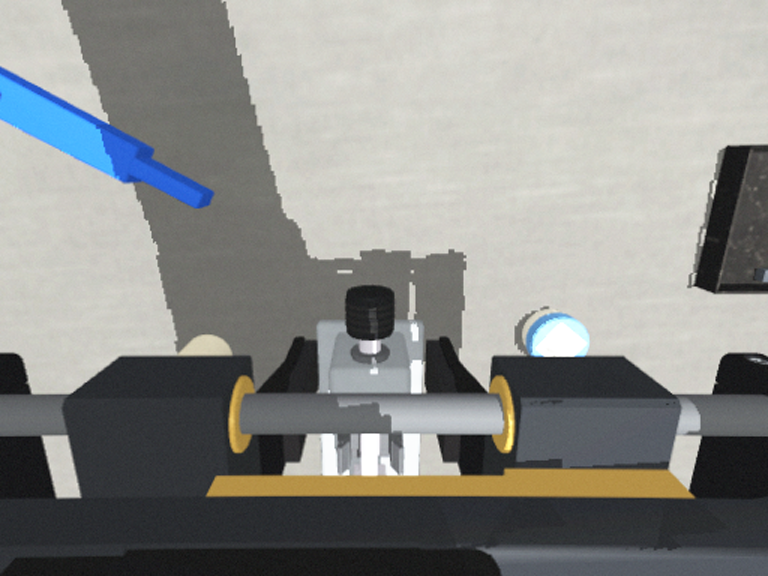

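Call:
step_arm:
  delta_pos:
    - [0,0,0.17]
    - [0,0,0.3]
    - [0,0,0.335]
    - [0,0,0.335]
    - [0,0,0.335]
    - [0,0,0.335]
    - [0,0,0.335]
    - [0,0,0.335]
  rot:
    - [0,0,0]
    - [0,0,0]
    - [0,0,0]
    - [0,0,0]
    - [0,0,0]
    - [0,0,0]
    - [0,0,0]
    - [0,0,0]
  gripper: [0,0,0,0,-1,-1,-1,-1]
  squeeze: 30

```text
time_s: 3.98
tool_pos: [0.4972, 0.0207, 0.0533]
tool_rot: [180.0, 0.1, 176.0]
force: [0.1, -0.9, 3.8]
grip_width: 0.0251
grasp_force: 30.0
```

Call:
step_arm:
  delta_pos:
    - [0.03,0,0]
    - [0.06,0,0]
    - [0.09,0,0]
    - [0.12,0,0]
    - [0.125,0,0]
    - [0.125,0,0]
    - [0.125,0,0]
  rot:
    - [0,0,0]
    - [0,0,0]
    - [0,0,0]
    - [0,0,0]
    - [0,0,0]
    - [0,0,0]
    - [0,0,0]
  gripper: [-1,-1,-1,-1,-1,-1,-1]

```text
time_s: 4.85
tool_pos: [0.4732, 0.0224, 0.0533]
tool_rot: [180.0, 0.2, 176.0]
force: [4.1, -2.5, 2.6]
grip_width: 0.0255
grasp_force: 30.0
```

Call:
step_arm:
  delta_pos:
    - [0,0,0]
    - [0,0,0]
    - [0,0,-0.1]
    - [0,0,-0.35]
    - [0,0,-0.5]
    - [0,0,-0.5]
    - [0,0,-0.5]
  rot:
    - [0,0,0]
    - [0,0,0]
    - [0,0,0]
    - [0,0,0]
    - [0,0,0]
    - [0,0,0]
    - [0,0,0]
  gripper: [0,0,0,0,0,0,0]

```text
time_s: 5.72
tool_pos: [0.4705, 0.0228, 0.1513]
tool_rot: [-180.0, -0.1, 176.0]
force: [-0.8, 0.7, -0.6]
grip_width: 0.0435
grasp_force: 0.0
```

```bash
python3 - <<'E'
from h import *
from cell import env,viewer
o=env.get_obs();print({k:np.round(o[k],4) for k in("time_s","tool_pos","tool_rot","force")})
w=viewer.read_camera("wrist");save(w,"w3",None,1.5);np.save("w3.npy",w,allow_pickle=True)
for d in(0,24):
  P=np.array([(13,137+d,49.5),(-13,137+d,49.5),(13,161+d,49.5),(-13,161+d,49.5)])/1000
  print(np.c_[P*1000,proj(w,fix(.6451,.0112,85.96,P))*1.5].round(1))
tgt=fix(.6451,.0112,85.96,[0,-.009,.12])[0];print(tgt,tool(tgt-o["tool_pos"],o))
E
```

```text
{'time_s': np.float64(5.725), 'tool_pos': array([0.4705, 0.0228, 0.1513]), 'tool_rot': array([-1.799851e+02, -1.495000e-01,  1.759856e+02]), 'force': array([-0.751 ,  0.7122, -0.5691])}
[[ 13.  137.   49.5 391.9 354.4]
 [-13.  137.   49.5 350.7 354.4]
 [ 13.  161.   49.5 392.4 318.6]
 [-13.  161.   49.5 350.2 318.6]]
[[ 13.  161.   49.5 392.4 318.6]
 [-13.  161.   49.5 350.2 318.6]
 [ 13.  185.   49.5 393.  280.9]
 [-13.  185.   49.5 349.7 280.9]]
[0.65407764 0.01056592 0.12      ] [-0.92054167  0.00333116  0.15393094]
```

View pics/w3.png

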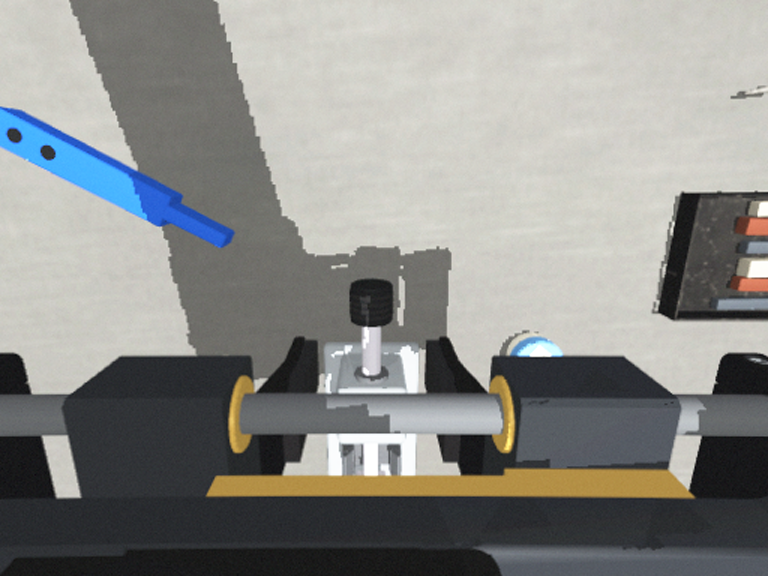

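```bash
python3 - <<'E'
from h import *
from cell import env,viewer
im=cv2.imread("pics/top0.png");s0=cv2.imread("pics/side0.png")
a=cv2.resize(im[135:175,165:310],None,fx=5.5,fy=5.5,interpolation=cv2.INTER_CUBIC)
b=cv2.resize(s0[140:300,180:260],None,fx=2.3,fy=2.3,interpolation=cv2.INTER_CUBIC)
o=np.zeros((600,800,3),np.uint8);o[:a.shape[0],:a.shape[1]]=a[:,:800];o[225:225+b.shape[0],:b.shape[1]]=b
cv2.imwrite("pics/blocks.png",o)
s=viewer.read_camera("side")
for uv in((205,237.5),(223,248.6),(191,250)):
  p=on_z(s,uv,.116);d=p-[.6451,.0112,0];t=np.radians(85.96);print(p,d[0]*np.cos(t)+d[1]*np.sin(t),-d[0]*np.sin(t)+d[1]*np.cos(t))
E
```

```text
[0.63974551 0.13492825 0.116     ] 0.12304355906590728 0.014058195575333665
[0.59959375 0.16239516 0.116     ] 0.1476134130456854 0.05604531031183398
[0.6601417  0.17147088 0.116     ] 0.1609323511756949 -0.0037127732008296072
```

View pics/blocks.png

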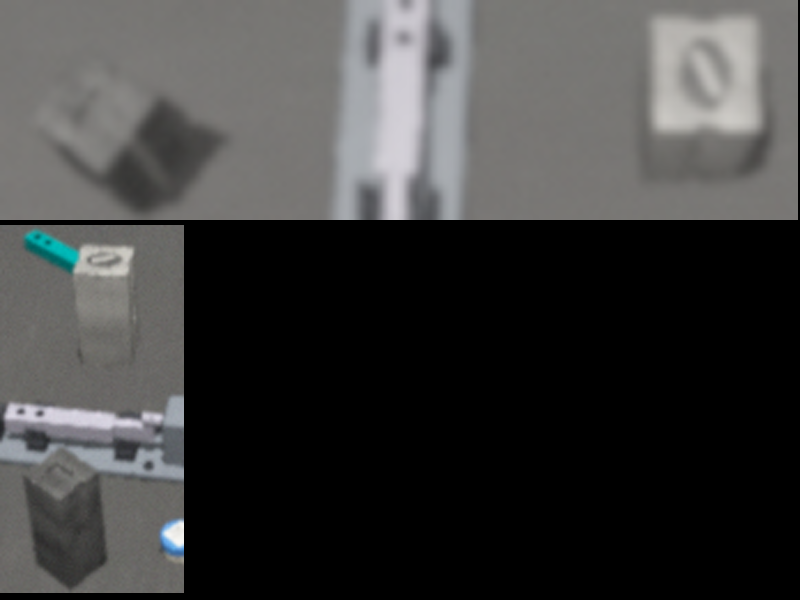

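```bash
python3 - <<'E'
from h import *
from cell import env,viewer
c=viewer.read_camera("top");t=np.radians(85.96)
for z,L in((.116,[(97,62),(160,103),(103,175),(38,118)]),(.127,[(652,18),(758,18),(762,130),(652,130)])):
 Q=[]
 for u,v in L:
  d=on_z(c,(165+u/5.5-.4,135+v/5.5-.4),z)-[.6451,.0112,0];Q.append((d[0]*np.cos(t)+d[1]*np.sin(t),-d[0]*np.sin(t)+d[1]*np.cos(t)))
 print(np.round(Q,3),np.mean(Q,0))
E
```

```text
[[ 0.146 -0.003]
 [ 0.112  0.016]
 [ 0.138  0.054]
 [ 0.173  0.027]] [0.14223968 0.02367324]
[[-0.131 -0.037]
 [-0.184 -0.039]
 [-0.187  0.018]
 [-0.133  0.021]] [-0.15855374 -0.00933527]
```

Call:
step_arm:
  delta_pos:
    - [-0.3,0.003,0]
    - [-0.6,0.003,0]
    - [-0.85,0.003,0]
    - [-0.92,0.003,0.15]
    - [-0.92,0.003,0.154]
    - [-0.92,0.003,0.154]
    - [-0.92,0.003,0.154]
  rot:
    - [0,0,0]
    - [0,0,0]
    - [0,0,0]
    - [0,0,0]
    - [0,0,0]
    - [0,0,0]
    - [0,0,0]
  gripper: [0,0,0,0,0,0,0]

```text
time_s: 6.75
tool_pos: [0.6553, 0.0104, 0.1231]
tool_rot: [180.0, 0.1, 176.0]
force: [0.8, -0.0, -0.2]
grip_width: 0.0432
grasp_force: 0.0
```

Call:
step_arm:
  delta_pos:
    - [0,0,0.15]
    - [0,0,0.3]
    - [0,0,0.4]
    - [0,0,0.45]
    - [0,0,0.455]
    - [0,0,0.455]
    - [0,0,0.455]
  rot:
    - [0,0,0]
    - [0,0,0]
    - [0,0,0]
    - [0,0,0]
    - [0,0,0]
    - [0,0,0]
    - [0,0,0]
  gripper: [0,0,0,0,0,0,0]

```text
time_s: 7.62
tool_pos: [0.6561, 0.0103, 0.0318]
tool_rot: [180.0, 0.1, 176.0]
force: [0.3, 0.1, -0.0]
grip_width: 0.0434
grasp_force: 0.0
```

Call:
step_arm:
  delta_pos:
    - [0,0,0]
    - [0,0,0]
    - [0,0,0]
    - [0,0,0]
  rot:
    - [0,0,0]
    - [0,0,0]
    - [0,0,0]
    - [0,0,0]
  gripper: [-1,-1,-1,-1]
  squeeze: 40

```text
time_s: 8.12
tool_pos: [0.6553, 0.01, 0.0309]
tool_rot: [-180.0, 0.0, 176.0]
force: [-0.2, -0.9, 0.9]
grip_width: 0.0216
grasp_force: 40.0
```

Call:
step_arm:
  delta_pos:
    - [0,0,-0.05]
    - [0,0,-0.1]
    - [0,0,-0.2]
    - [0,0,-0.35]
    - [0,0,-0.5]
    - [0,0,-0.65]
    - [0,0,-0.7]
    - [0,0,-0.7]
  rot:
    - [0,0,0]
    - [0,0,0]
    - [0,0,0]
    - [0,0,0]
    - [0,0,0]
    - [0,0,0]
    - [0,0,0]
    - [0,0,0]
  gripper: [-1,-1,-1,-1,-1,-1,-1,-1]

```text
time_s: 9.12
tool_pos: [0.6556, 0.0103, 0.1716]
tool_rot: [180.0, 0.1, 176.0]
force: [0.2, -0.1, -3.6]
grip_width: 0.0217
grasp_force: 40.0
```

```bash
python3 - <<'E'
from h import *
from cell import env,viewer
o=env.get_obs();print({k:np.round(o[k],4) for k in("time_s","tool_pos","tool_rot","force","grip_width","qpos")})
w=viewer.read_camera("wrist");save(w,"w4",None,1.5);np.save("w4.npy",w,allow_pickle=True)
dz=.1703 if 0 else o["tool_pos"][2]-.0309
q=(.6451+o["tool_pos"][0]-.6553,.0112+o["tool_pos"][1]-.01,85.96)
P=np.array([(5,75,42),(-5,75,42),(5,35,42),(-5,35,42),(11,35,42),(-11,35,42)])/1000
print(np.c_[P*1000,proj(w,fix(*q,P+[0,0,dz]))*1.5].round(1))
E
```

```text
{'time_s': np.float64(9.125), 'tool_pos': array([0.6556, 0.0103, 0.1716]), 'tool_rot': array([1.799728e+02, 8.580000e-02, 1.759665e+02]), 'force': array([ 0.2294, -0.0815, -3.5751]), 'grip_width': np.float64(0.0217), 'qpos': array([-22.7065,  21.9642,  25.1606,  87.8478,  -9.6352,  72.2479,
        89.7484])}
[[  5.   75.   42.  387.8 138.7]
 [ -5.   75.   42.  354.7 138.7]
 [  5.   35.   42.  386.4 267.4]
 [ -5.   35.   42.  356.1 267.5]
 [ 11.   35.   42.  404.6 267.4]
 [-11.   35.   42.  337.8 267.5]]
```

View pics/w4.png

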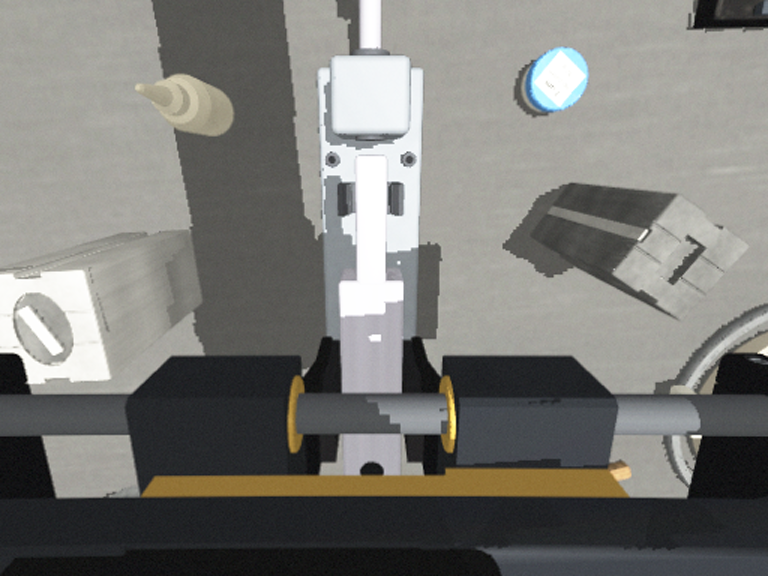

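Call:
step_arm:
  delta_pos:
    - [0,0,0]
    - [0,0,0]
    - [0,0,0]
    - [0,0,0]
    - [0,0,0]
    - [0,0,0]
    - [0,0,0]
    - [0,0,0]
  rot:
    - [0,0,0.05]
    - [0,0,0.14]
    - [0,0,0.24]
    - [0,0,0.34]
    - [0,0,0.44]
    - [0,0,0.54]
    - [0,0,0.64]
    - [0,0,0.698]
  gripper: [-1,-1,-1,-1,-1,-1,-1,-1]

```text
time_s: 10.18
tool_pos: [0.6542, 0.0104, 0.1687]
tool_rot: [-179.8, -0.1, 115.8]
force: [-0.0, -0.1, -3.7]
grip_width: 0.0212
grasp_force: 40.0
```

Call:
step_arm:
  delta_pos:
    - [0,0,0]
    - [0,0,0]
    - [0,0,0]
    - [0,0,0]
    - [0,0,0]
    - [0,0,0]
    - [0,0,0]
  rot:
    - [0,0,0.1]
    - [0,0,0.2]
    - [0,0,0.3]
    - [0,0,0.4]
    - [0,0,0.5]
    - [0,0,0.6]
    - [0,0,0.698]
  gripper: [-1,-1,-1,-1,-1,-1,-1]

```text
time_s: 11.05
tool_pos: [0.6543, 0.0105, 0.1689]
tool_rot: [-179.9, 0.1, 55.7]
force: [0.0, 1.3, -4.0]
grip_width: 0.0216
grasp_force: 40.0
```

Call:
step_arm:
  delta_pos:
    - [0,0,0]
    - [0,0,0]
    - [0,0,0]
    - [0,0,0]
    - [0,0,0]
    - [0,0,0]
    - [0,0,0]
    - [0,0,0]
    - [0,0,0]
    - [0,0,0]
  rot:
    - [0,0,0.1]
    - [0,0,0.2]
    - [0,0,0.3]
    - [0,0,0.4]
    - [0,0,0.5]
    - [0,0,0.6]
    - [0,0,0.67]
    - [0,0,0.698]
    - [0,0,0.698]
    - [0,0,0.698]
  gripper: [-1,-1,-1,-1,-1,-1,-1,-1,-1,-1]

```text
time_s: 12.3
tool_pos: [0.6549, 0.0104, 0.1699]
tool_rot: [180.0, 0.1, -4.0]
force: [-0.2, -0.0, -3.2]
grip_width: 0.0219
grasp_force: 40.0
```

```bash
python3 - <<'E'
from h import *
from cell import env,viewer
o=env.get_obs();print({k:np.round(o[k],4) for k in("time_s","tool_pos","tool_rot","force","grip_width","qpos")})
print(tool(np.array([.640,.0113,o["tool_pos"][2]])-o["tool_pos"],o))
w=viewer.read_camera("wrist");save(w,"w5",None,1.5)
P=np.array([(35,-125,10),(-35,-125,10),(0,-83,38)])/1000
print(proj(w,fix(.6451,.0112,85.96,P))*1.5)
E
```

```text
{'time_s': np.float64(12.3), 'tool_pos': array([0.6549, 0.0104, 0.1699]), 'tool_rot': array([ 1.799878e+02,  7.170000e-02, -3.955100e+00]), 'force': array([-0.2348, -0.0245, -3.2273]), 'grip_width': np.float64(0.0219), 'qpos': array([-45.4568,  31.0357,  58.7389,  88.7144, -27.0341,  75.6928,
       -77.5082])}
[-7.45678109e-02  5.76629696e-04  9.33877251e-05]
[[318.74782783 100.01315367]
 [425.61776446 100.14473673]
 [372.08098892 167.70189654]]
```

View pics/w5.png

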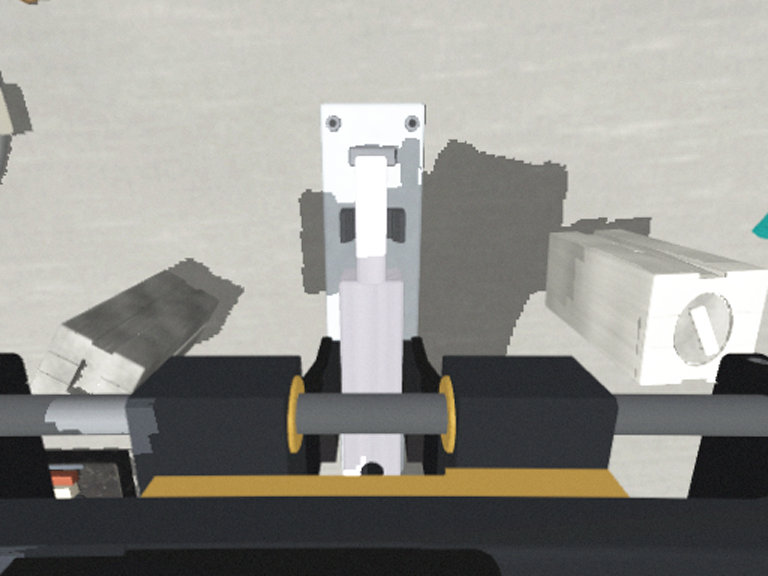

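Call:
step_arm:
  delta_pos:
    - [-0.0746,0.005,0.0]
    - [-0.0746,0.005,0.15]
    - [-0.0746,0.005,0.35]
    - [-0.0746,0.005,0.5]
    - [-0.0746,0.005,0.58]
    - [-0.0746,0.005,0.6]
    - [-0.0746,0.005,0.62]
    - [-0.0746,0.005,0.64]
    - [-0.0746,0.005,0.66]
    - [-0.0746,0.005,0.67]
    - [-0.0746,0.005,0.68]
    - [-0.0746,0.005,0.68]
  rot:
    - [0,0,0]
    - [0,0,0]
    - [0,0,0]
    - [0,0,0]
    - [0,0,0]
    - [0,0,0]
    - [0,0,0]
    - [0,0,0]
    - [0,0,0]
    - [0,0,0]
    - [0,0,0]
    - [0,0,0]
  gripper: [-1,-1,-1,-1,-1,-1,-1,-1,-1,-1,-1,-1]

```text
time_s: 13.85
tool_pos: [0.6403, 0.0104, 0.0347]
tool_rot: [-180.0, 0.0, -4.0]
force: [0.2, -0.1, -3.1]
grip_width: 0.022
grasp_force: 40.0
```

Call:
step_arm:
  delta_pos:
    - [0,0,0.01]
    - [0,0,0.018]
    - [0,0,0.02]
    - [0,0,0.02]
  rot:
    - [0,0,0]
    - [0,0,0]
    - [0,0,0]
    - [0,0,0]
  gripper: [-1,-1,-1,-1]

```text
time_s: 14.35
tool_pos: [0.6404, 0.0103, 0.0309]
tool_rot: [-180.0, -0.0, -4.0]
force: [-0.8, -0.5, -2.5]
grip_width: 0.0216
grasp_force: 40.0
```

Call:
step_arm:
  delta_pos:
    - [0,0,0.003]
    - [0,0,0.003]
    - [0,0,0.003]
    - [0,0,0]
    - [0,0,-0.1]
    - [0,0,-0.35]
    - [0,0,-0.6]
    - [0,0,-0.7]
    - [0,0,-0.7]
  rot:
    - [0,0,0]
    - [0,0,0]
    - [0,0,0]
    - [0,0,0]
    - [0,0,0]
    - [0,0,0]
    - [0,0,0]
    - [0,0,0]
    - [0,0,0]
  gripper: [0,0,0,0,0,0,0,0,0]

```text
time_s: 15.48
tool_pos: [0.6413, 0.0102, 0.1728]
tool_rot: [-179.9, -0.2, -4.0]
force: [0.3, 0.2, 0.2]
grip_width: 0.0434
grasp_force: 0.0
```

```bash
python3 - <<'E'
from h import *
from cell import env,viewer
o=env.get_obs();print({k:np.round(o[k],4) for k in("time_s","tool_pos","tool_rot","force","qpos")})
w=viewer.read_camera("wrist");s=viewer.read_camera("side")
a=save(w,"w6",(200,50,300,330),2);b=save(s,"s6",(155,200,295,260),4)
im=np.zeros((600,800,3),np.uint8);im[:a.shape[0],:a.shape[1]]=a;im[:240,220:780]=b;cv2.imwrite("pics/six.png",im)
q=(.6451,.0112,85.96)
P=np.array([(5,-75,42),(-5,-75,42),(11,-35,42),(-11,-35,42)])/1000
print((proj(w,fix(*q,P))-[200,50])*2)
P=np.array([(11,75,42),(11,-35,42),(11,-35,22),(11,75,22),(5,-75,42)])/1000
print((proj(s,fix(*q,P))-[155,200])*4+[220,0])
E
```

```text
{'time_s': np.float64(15.475), 'tool_pos': array([0.6413, 0.0102, 0.1728]), 'tool_rot': array([-179.9368,   -0.1848,   -3.997 ]), 'force': array([0.3213, 0.1703, 0.1914]), 'qpos': array([-47.4195,  29.08  ,  59.8385,  90.902 , -25.8858,  74.8853,
       -77.9091])}
[[ 83.00908916 112.53561103]
 [104.59248731 112.54848867]
 [ 71.03042908 199.16871878]
 [116.55531239 199.21215576]]
[[589.49226849 121.05409825]
 [398.18133798 100.93237566]
 [401.57187282 126.98263631]
 [590.6588186  147.30287625]
 [333.49531752  86.78031813]]
```

View pics/six.png

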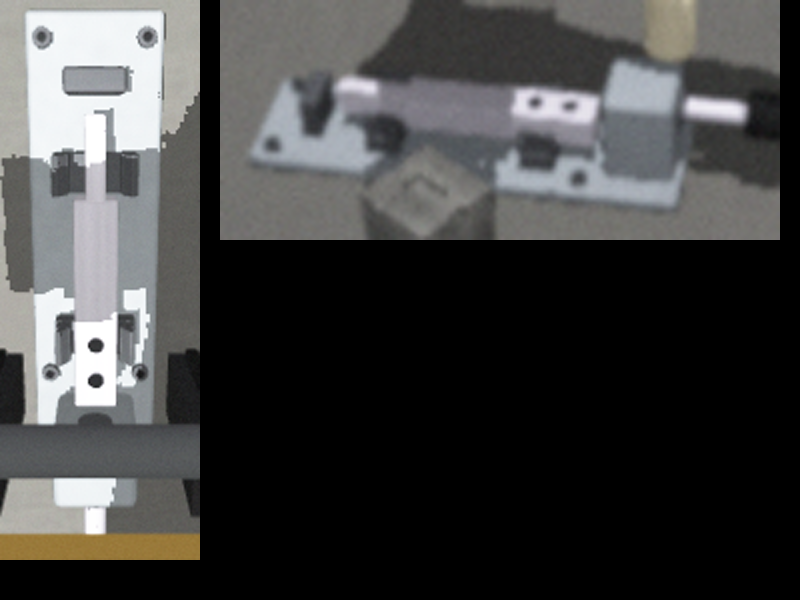

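Call:
step_arm:
  delta_pos:
    - [-0.25,-0.002,0]
    - [-0.5,-0.002,0]
    - [-0.75,-0.002,0]
    - [-0.84,-0.002,0]
    - [-0.84,-0.002,0.15]
    - [-0.84,-0.002,0.2]
    - [-0.84,-0.002,0.2]
    - [-0.84,-0.002,0.2]
  rot:
    - [0,0,0]
    - [0,0,0]
    - [0,0,0]
    - [0,0,0]
    - [0,0,0]
    - [0,0,0]
    - [0,0,0]
    - [0,0,0]
  gripper: [0,0,0,0,0,0,0,0]

```text
time_s: 16.58
tool_pos: [0.4733, 0.0218, 0.1309]
tool_rot: [179.8, -0.0, -4.0]
force: [-0.0, -0.6, -0.2]
grip_width: 0.0436
grasp_force: 0.0
```

Call:
step_arm:
  delta_pos:
    - [0,-0.002,0.15]
    - [0,-0.002,0.3]
    - [0,-0.002,0.38]
    - [0,-0.002,0.388]
    - [0,-0.002,0.388]
    - [0,-0.002,0.388]
    - [0,-0.002,0.388]
    - [0,-0.002,0.388]
    - [0,-0.002,0.388]
  rot:
    - [0,0,0]
    - [0,0,0]
    - [0,0,0]
    - [0,0,0]
    - [0,0,0]
    - [0,0,0]
    - [0,0,0]
    - [0,0,0]
    - [0,0,0]
  gripper: [0,0,0,0,0,-1,-1,-1,-1]
  squeeze: 30

```text
time_s: 17.7
tool_pos: [0.4732, 0.0223, 0.0536]
tool_rot: [180.0, -0.0, -4.0]
force: [-1.4, -3.1, 4.3]
grip_width: 0.0251
grasp_force: 30.0
```

Call:
step_arm:
  delta_pos:
    - [0.03,0,0]
    - [0.06,0,0]
    - [0.09,0,0]
    - [0.12,0,0]
    - [0.13,0,0]
    - [0.13,0,0]
    - [0.13,0,0]
  rot:
    - [0,0,0]
    - [0,0,0]
    - [0,0,0]
    - [0,0,0]
    - [0,0,0]
    - [0,0,0]
    - [0,0,0]
  gripper: [-1,-1,-1,-1,-1,-1,-1]

```text
time_s: 18.58
tool_pos: [0.4973, 0.0207, 0.0535]
tool_rot: [-180.0, 0.3, -4.0]
force: [-6.3, -1.9, 11.7]
grip_width: 0.0252
grasp_force: 30.0
```

Home (TCP back at 0.4973, as at the first grasp). Release, rise and check.

Call:
step_arm:
  delta_pos:
    - [0,0,0]
    - [0,0,0]
    - [0,0,-0.1]
    - [0,0,-0.35]
    - [0,0,-0.6]
    - [-0.2,0,-0.85]
    - [-0.3,0,-0.9]
    - [-0.3,0,-0.9]
    - [-0.3,0,-0.9]
  rot:
    - [0,0,0]
    - [0,0,0]
    - [0,0,0]
    - [0,0,0]
    - [0,0,0]
    - [0,0,0]
    - [0,0,0]
    - [0,0,0]
    - [0,0,0]
  gripper: [0,0,0,0,0,0,0,0,0]

```text
time_s: 19.7
tool_pos: [0.439, 0.0248, 0.2328]
tool_rot: [-179.9, 0.0, -4.1]
force: [0.6, -0.5, 0.6]
grip_width: 0.0433
grasp_force: 0.0
```

```bash
python3 - <<'E'
from h import *
from cell import env,viewer
o=env.get_obs();print({k:np.round(o[k],4) for k in("time_s","tool_pos","force","joint_velocities")})
w=viewer.read_camera("wrist");s=viewer.read_camera("side")
a=cv2.resize(save(w,"w7"),(400,300));b=save(s,"s7",(155,120,355,320),2)
im=np.zeros((400,800,3),np.uint8);im[:300,:400]=a;im[:,400:]=b;cv2.imwrite("pics/seven.png",im)
for d in(0,24):
  P=np.array([(13,161+d,49.5),(13,137+d,49.5)])/1000
  print((proj(s,fix(.6451,.0112,85.96,P))-[155,120])*2+[400,0])
E
```

```text
{'time_s': np.float64(19.7), 'tool_pos': array([0.439 , 0.0248, 0.2328]), 'force': array([ 0.6293, -0.5172,  0.6086]), 'joint_velocities': array([-0.5898, -0.1533,  1.8036, -0.0063,  0.0916,  0.0581,  0.006 ])}
[[661.67113852 224.67491871]
 [639.87250911 222.45351044]]
[[683.59094355 226.89764323]
 [661.67113852 224.67491871]]
```

View pics/seven.png

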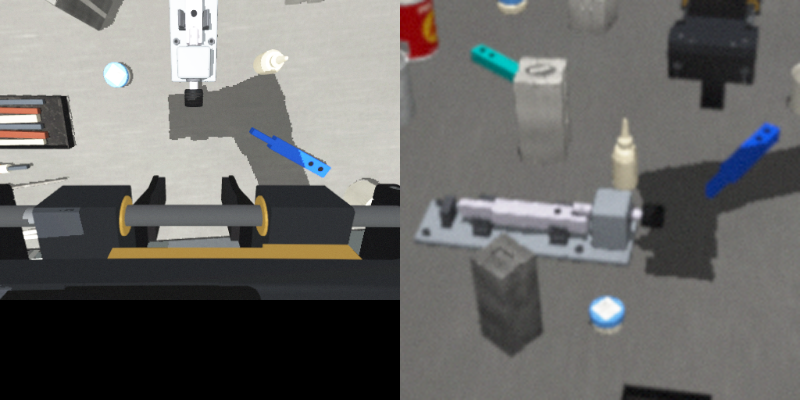

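The picture shows the knob home: its outer end is at about column 664, where 662 is expected for home and 684 for out. The bar lies flat with its tang at the end stop, and the bottle, pot and blocks are where they were.

```bash
python3 -c "
from cell import env
print(env.sign_off())"
```

```text
the job is handed in; nothing more can be done
None
```

The job is handed in: the bar is turned end for end and lies in both saddles with its tang away from the knob, the knob is pushed fully home over it, and the blocks, bottle and pot stand where they were; it took about 20 s of the 67 s allowed.

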